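Set up the slicing station: clamp the cheese, set and lock the stop leg

TASK

Crank the knob clockwise until the jaw has the cheese block clamped firmly against the fence, and let go of the knob. Then take the stop leg between its tab and its cam lever, slide it with the lever still open until its pointer lines up with the length mark, and, holding the leg at that mark, squeeze the lever all the way closed against its stop. Finish while still squeezing it, the leg at the mark and the lever closed (it springs open if released), and leave the other things on the counter and board alone.

Things in the scene. Friction and masses are not known exactly. Their poses are not given: they have to be found in the camera images.
- board: wooden slicing station fixed to the counter, board 280 x 400 x 20 mm, spanning x -170..110, y -240..160 mm of its frame: x away from the robot, y left (yawed up to 0.2 rad), z up from the counter. Far left: wooden fence, face at x=70 mm, 60 mm high, y -15..135. Near left: steel crank housing. Right: aluminium track along y, 50 mm wide about x=40 mm, top at z=34 mm
- cheese: loose block of cheese 55 (x) x 120 (y) x 55 mm high, 0.3-0.6 kg, lying on the board in front of the fence with a 2 to 10 mm gap; origin at the centre of its underside. Against the fence its origin is at board x = 42.5 mm
- jaw: wooden jaw 70 mm wide, 43 mm high, slides along board +x; origin at the foot of the face that meets the cheese. It advances 12 mm per rad of crank, and friction keeps it where it is when the crank is let go
- crank (a joint): crank turn (rad), starts 0 to 0.6, grows clockwise seen from above, which drives the jaw towards the fence; the cheese is against the fence at about 2.5 rad, range to 3.4. Moving it takes about 5 N at the knob; with 12 to 15 N at the knob the cheese is clamped with about 30 N
- crank_axis (a point): point on the vertical axis of the crank, at the crank arm's underside (54 mm above the counter)
- knob_top (a point): centre of the top of the upright dark round crank knob, 22 mm diameter, z 63 to 105 mm, 45 mm from the crank axis; it spins freely on its pin, so the gripper need not turn (its yaw means nothing). Until the cheese is clamped it passes round the robot's side of the axis, from the right to the far left
- leg (a joint): position of the sliding stop leg along the track (m): 0 = slid fully right (board -y), grows towards board +y (towards the cheese), up to 0.095; starts 0 to 0.02. Slides with 2.5 N friction and stays
- leg_grip (a point): point on the leg midway between the outer faces of tab and open lever, at z=84 mm, a good TCP height. The tab's outer face is 24 mm to board +y of it, the open lever's 24 mm to board -y; both are upright plates 26 mm wide (board x), 8 mm thick, tops at z=106 to 112 mm. Pinch them from above, fingers closing along board y
- tab_top (a point): centre of the top edge (z=106 mm) of the upright aluminium tab fixed on the leg, 26 (board x) x 8 x 56 mm
- lever_top (a point): centre of the top edge (z=112 mm, a rolled lip) of the upright steel plate of the sliding cam lever, 26 x 8 x 56 mm; it rides on the leg, to board -y of the tab
- lever (a joint): cam lever's travel along the leg to the tab (m): 0 open, 0.014 closed at its hard stop (34 mm over the outer faces of tab and lever; open 48). A 6 to 9 N spring and 1.5 N friction resist. Pushed alone it shoves the leg along. As both fingers close equally, the leg shifts by half the closing (7 mm in all) to board -y unless the hand moves as much to board +y
- pointer (a point): tip of the dark pointer 3 mm thick, sticking out from the leg towards the robot, 45 mm to board +y of leg_grip; moves with the leg
- mark: the length mark: small dark metal clip 14 x 12 mm on the track's robot-side edge with a raised line 2 mm thick along board x at its middle; origin at its centre, frame parallel to the board's. 20 to 80 mm to board +y of the pointer at the start
- ramekin: small white bowl 64 mm across, 36 mm high, on the board's near right part; leave alone
- mill: wooden pepper mill 54 mm across, 145 mm tall; leave alone
- oil: green bottle 60 mm across, 200 mm tall; leave alone
- mug: white mug 80 mm across, 90 mm tall; leave alone
- jar: glass jar 72 mm across, 100 mm tall; leave alone
- spatula: spatula lying on the counter to the right; leave alone
- plate: blue saucer 140 mm across, 20 mm high, far left; leave alone
- knob: the crank knob of point knob_top; origin at the centre of its foot (z=63 mm)
There are look-alikes about, which are no part of the job. Of the things like the cheese, leave any that is orange or pink; of the rest the smaller one is meant.

How it is judged:
By the outcome, as a careful person would: the job done as asked, in the order asked, and still so for the second after the job is handed in, while the arm keeps its last pose, push and grip.
It also fails if it takes over 54 s, if anything falls off the work surface, if the arm or the gripper's body presses on something with over 40 N, if the wrist force passes 120 N, or if a joint passes its speed limit or range.

ROBOT

A 7-joint arm with a two-finger parallel gripper is mounted at the origin on the work surface. World frame = base frame: x ahead of the robot, y to its left, z up, the work surface at z = 0. Lengths are in m, angles in rad, forces in N, time in s.
With the tool pointing down it reaches from about 0.4 to 0.875 m from the base axis. Payload 19.3 kg.
Tool frame: the origin (TCP) lies between the finger pads, 19 mm behind the fingertips; this is the grasp point; z points along the fingers, y is the line along which they close (so a half turn about z gives the same grasp; the last joint's range is limited). The gripper opens to 85 mm and grips with 20 to 120 N. Pads are 22 mm wide; open, the fingers measure 114 mm over their backs; the gripper's body (76 mm by 85 mm) begins 54 mm behind the grasp point. The pads swing forward as they close: fully open they stand 13 mm farther back than shut.
Start: joints at [1.153, 0.521, -0.036, 1.599, 0.021, 1.021, -0.113], TCP at [0.213, -0.588, 0.25] pointing down, gripper open.
Joint ranges: [-2.91, 2.91], [-0.3, 2.13], [-1.5, 1.42], [0.17, 2.43], [-1.26, 4.41], [0.16, 1.93], [-2.52, 2.52]. Speed limits (rad/s): [1.89, 1.89, 2.39, 2.39, 3.01, 3.01, 3.01].

INTERFACE

Orientations are given as [roll, pitch, yaw] about the fixed x, y, z axes, in that order (R = Rz(yaw) Ry(pitch) Rx(roll)).
In Python, from workcell import readout, grab_frame, camera_info, workorder gives the robot as it stands. The module is installed in compiled form; this text tells all that it offers.
- The arm moves only by the tool drive_tool, never from a script. Its argument "targets" is a list of rows, each an object of numbers: "dx", "dy", "dz": the shift along the tool's x, y, z as a fraction of full scale; "yaw": the turn about the tool's z as a fraction of full scale; "fingers": the closure, from 0 (fully open) to 1 (shut). In form: [{"dx": .., "dy": .., "dz": .., "yaw": .., "fingers": ..}, ...]. A call has 1 to 20 rows; each row shifts and turns the commanded pose from where the row before left it, along the tool's axes as they then stand; what a row does not reach is not made up. Full scale, the value 1, is 0.1 m for a shift and 90 degrees for a turn. A row lasts 1/10 s, in which the tool goes at most 50 mm and 8.59 degrees, less where a joint would pass 70% of its speed; a pose out of reach is approached as far as the arm can. A call with a number of a shift or a turn outside -1 to 1 is refused whole. A call with a gripper value outside its range is refused whole. The fingers move at their own pace and stop on an object; "squeeze" is the grip in N (left out, the last holds). Time passes only in rows, so rows that do not move let the fingers close. It gives the time, the measured TCP pose, the force, the opening and the grip force at its end, in the units of the state.
- readout.observe(): the state, without advancing time (a new reading comes with each control period).
- grab_frame(name): name is "scene" or "side" or "wrist"; returns the picture (420x560x3 uint8, blue, green, red); there is no depth.
- camera_info(name): a dict with "fx", "fy", "cx", "cy" (pixels), "T" (4x4, takes a point from camera to world coordinates); the wrist camera has in their place "hand_eye" (4x4, takes a point from camera to tool coordinates, whose origin is the TCP and whose axes are the flange's). Camera axes: x right, y up, looking along -z (the intrinsics and any distortion apply to the point x, -y, -z); pixel columns grow to the right and rows downward; lengths in m; the calibration is good to about 2 mm. A picture is of the moment at which its call begins: read the wrist's pose just before it. camera_info takes no time and is no camera call.
- workorder.job_done(): hands the job in; it is judged then, once.
The state is a dict: "clock": time; "qpos": joint angles; "qd": joint speeds; "joint_efforts": joint torques, N m; "position": TCP position; "tool_rot": TCP orientation; "force": force on the tool from outside, world axes, zero at the start; "moment": the same for the moment, N m; "grip_width": finger opening in m; "finger_force": force on a finger pad.
Only numpy, scipy, OpenCV 4.12 (cv2) and the standard library are available. Lean on these libraries where they do the work, as an engineer would, in place of code of your own. Each camera call takes 0.05 s, during which the arm holds its last target. There are 200 camera calls.

## Working session

There is one attempt and no reset: what is moved stays moved. The work goes in short steps, Python scripts to look and compute and a tool call to move; the robot and the scene stay as the last step left them, time stands still between calls to the robot, and variables do not carry over. Pictures are saved under pics/ and viewed, at most 10 in all, crops included, and the job is handed in when it is done.

Besides the shell and the picture viewer there is one more tool, called after "Request:" as name([rows], argument=value, ...), one row to a line, values as JSON. drive_tool: Moves the arm, as the interface text tells. Shift numbers are shares of 0.1 m and turn numbers shares of 90 degrees, none past 1 either way. Its arguments: {"type":"object","properties":{"targets":{"type":"array","items":{"type":"object","properties":{"dx":{"type":"number","minimum":-1,"maximum":1},"dy":{"type":"number","minimum":-1,"maximum":1},"dz":{"type":"number","minimum":-1,"maximum":1},"yaw":{"type":"number","minimum":-1,"maximum":1},"fingers":{"type":"number"}}}},"squeeze":{"type":"number"}},"required":["targets"]}

```bash
mkdir -p pics
cat > h.py <<'E'
import numpy as np, cv2
from workcell import readout, grab_frame, camera_info, workorder
from scipy.spatial.transform import Rotation as R
def cam(name, st=None):
    c=camera_info(name)
    if name=='wrist':
        T=np.eye(4); T[:3,:3]=R.from_euler('xyz',st['tool_rot']).as_matrix(); T[:3,3]=st['position']
        return c, T@np.array(c['hand_eye'])
    return c, np.array(c['T'])
def ray(c,T,u,v):
    d=T[:3,:3]@np.array([(u-c['cx'])/c['fx'],-(v-c['cy'])/c['fy'],-1.]); return T[:3,3],d
def onplane(c,T,u,v,z):
    o,d=ray(c,T,u,v); return o+d*(z-o[2])/d[2]
def tri(rs):
    A=0;b=0
    for o,d in rs:
        d=d/np.linalg.norm(d);P=np.eye(3)-np.outer(d,d);A=A+P;b=b+P@o
    return np.linalg.solve(A,b)
def proj(c,T,p):
    q=np.linalg.inv(T)@np.append(p,1); return c['cx']+c['fx']*q[0]/-q[2], c['cy']-c['fy']*q[1]/-q[2]
E
python3 - <<'E'
from h import *
s=readout.observe();print(s)
for n in ('scene','side','wrist'):
    cv2.imwrite(f'pics/{n}0.png',grab_frame(n)); print(camera_info(n))
a=cv2.imread('pics/scene0.png');b=cv2.imread('pics/side0.png')
E
```

```text
{'clock': 0.0, 'qpos': array([ 1.1528474 ,  0.52201513, -0.03633121,  1.60002473,  0.02123845,
        1.02112762, -0.11282067]), 'qd': array([ 2.46641735e-04, -1.36569428e-03,  1.70303381e-03,  4.79296574e-05,
        2.83915562e-04,  5.46267592e-04,  6.64757396e-04]), 'joint_efforts': array([ 4.70764353e-04, -9.27114415e+01,  1.98044904e+00, -3.69927120e+01,
        1.80597551e-02,  8.01047572e-03, -1.45140307e-04]), 'position': array([ 0.2128318 , -0.58728873,  0.24941902]), 'tool_rot': array([-3.14040960e+00,  1.17580268e-04,  3.47742070e-01]), 'force': array([-0.01513219,  0.64084806, -0.31366061]), 'moment': array([0.06251006, 0.00656023, 0.04584506]), 'finger_force': 0.0, 'grip_width': 0.08576067022874428}
{'fx': 466.4358367135488, 'fy': 466.4358367135488, 'cx': 277.33315471851796, 'cy': 207.70149127943705, 'T': array([[-0.85917589, -0.31459745,  0.40354087,  0.93758004],
       [ 0.51165923, -0.53539458,  0.67198027,  0.79285043],
       [ 0.00465031,  0.78382466,  0.6209648 ,  0.79495251],
       [ 0.        ,  0.        ,  0.        ,  1.        ]])}
{'fx': 477.70507281667386, 'fy': 477.70507281667386, 'cx': 273.97687731293894, 'cy': 208.4809029553868, 'T': array([[-0.95938995,  0.22065335, -0.17573565,  0.26582449],
       [-0.28207855, -0.74687921,  0.60216537,  0.78922705],
       [ 0.00161651,  0.62728267,  0.77878999,  1.08392142],
       [ 0.        ,  0.        ,  0.        ,  1.        ]])}
{'fx': 376.68190937552606, 'fy': 376.68190937552606, 'cx': 282.23667730608486, 'cy': 204.57039190697208, 'hand_eye': array([[-6.29939426e-04,  9.63737360e-01,  2.66851840e-01,
         6.79207341e-02],
       [ 9.99999530e-01,  8.03911768e-04, -5.42700678e-04,
        -5.20849560e-04],
       [-7.37546253e-04,  2.66851372e-01, -9.63737413e-01,
        -1.23291999e-01],
       [ 0.00000000e+00,  0.00000000e+00,  0.00000000e+00,
         1.00000000e+00]])}
```

View pics/scene0.png

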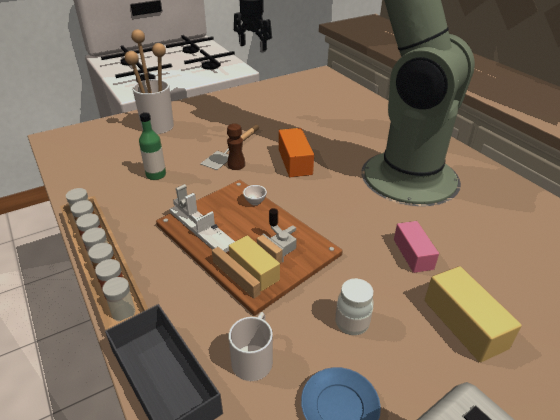

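View pics/side0.png

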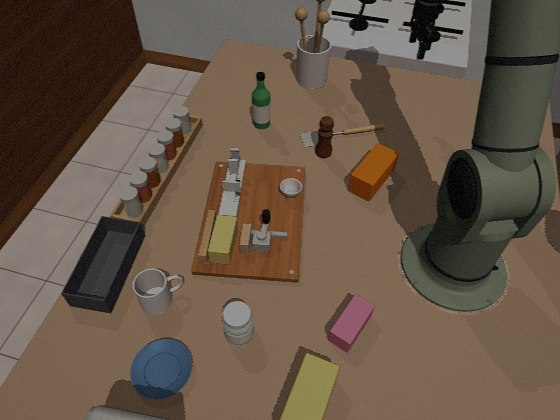

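Scene view: the board is centred at about (248,240). It shows the small yellow cheese at (254,262), the dark knob top at (273,211), the leg with tab and lever at (182–205,195–220), and the ramekin at (255,196). The side view shows the same things: cheese (222,240), knob (266,213), leg (234,160–185).

Cheese candidates in the scene view are small yellow (254,262), large yellow (470,312), orange (295,152) and pink (416,246). The one meant is the small yellow at (254,262), because it is neither orange nor pink and is the smaller of the two yellows. I'll confirm in a crop.

Run:
```python
from h import *
a=cv2.imread('pics/scene0.png')[170:310,140:350];b=cv2.imread('pics/side0.png')[140:290,185:315]
a=cv2.resize(a,None,fx=2.1,fy=2.1,interpolation=3);b=cv2.resize(b,None,fx=2.7,fy=2.7,interpolation=3)
H=max(a.shape[0],b.shape[0]);o=np.zeros((H,a.shape[1]+b.shape[1],3),np.uint8)
o[:a.shape[0],:a.shape[1]]=a;o[:b.shape[0],a.shape[1]:]=b
print(o.shape,a.shape);cv2.imwrite('pics/crop.png',o)
```

```text
(405, 792, 3) (294, 441, 3)
```

View pics/crop.png

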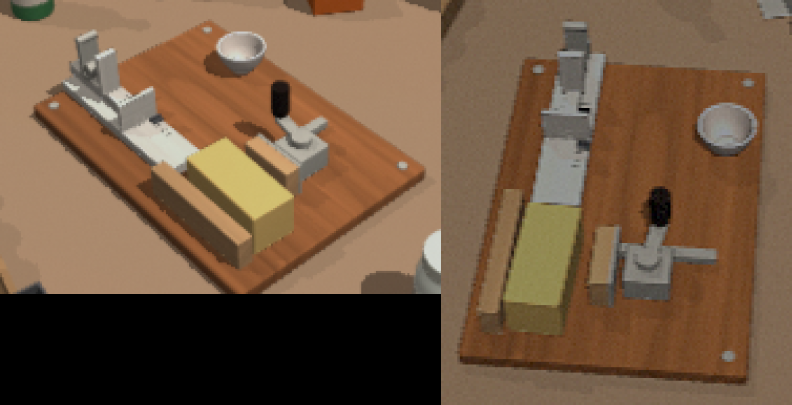

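The crop confirms it: the small yellow block lies on the board between fence and jaw. The knob top is at crop (280,85) in the scene half and (660,190) in the side half. Tab and lever stand at about (95–110,50–70). Next I'll get a coarse board pose and the knob.

Run:
```python
from h import *
im={n:cv2.imread(f'pics/{n}0.png') for n in('scene','side')}
for n,roi in (('scene',(140,170,350,310)),('side',(180,140,315,290))):
    c,T=cam(n);a=im[n];hsv=cv2.cvtColor(a,cv2.COLOR_BGR2HSV)
    m=np.zeros(a.shape[:2],np.uint8);x0,y0,x1,y1=roi
    m[y0:y1,x0:x1]=cv2.inRange(hsv,(5,130,60),(16,255,255))[y0:y1,x0:x1]
    m=cv2.morphologyEx(m,cv2.MORPH_OPEN,np.ones((3,3)))
    k,l,st,_=cv2.connectedComponentsWithStats(m);i=1+np.argmax(st[1:,4])
    v,u=np.where(l==i);P=np.array([onplane(c,T,x,y,.02)[:2] for x,y in zip(u,v)],np.float32)
    r=cv2.minAreaRect(P);print(n,st[i],r);print(cv2.boxPoints(r))
    g=np.zeros_like(m);g[y0:y1,x0:x1]=(a.max(2)<45)[y0:y1,x0:x1]*255
    k,l,st,ce=cv2.connectedComponentsWithStats(g)
    for j in range(1,k):
        if st[j,4]>12: print('dark',st[j],ce[j])
```

```text
scene [ 157  180  185  130 7465] ((0.5599207878112793, 0.011341601610183716), (0.28384003043174744, 0.40578705072402954), 11.379352569580078)
[[ 0.38075885  0.18224531]
 [ 0.4608223  -0.2155649 ]
 [ 0.7390827  -0.15956211]
 [ 0.65901923  0.23824811]]
dark [269 209   8  17 118] [272.77118644 217.11016949]
side [ 192  162  113  120 7333] ((0.5566284656524658, 0.008650407195091248), (0.277773916721344, 0.40699076652526855), 11.586448669433594)
[[ 0.37970036  0.1801042 ]
 [ 0.4614429  -0.21859324]
 [ 0.73355657 -0.16280338]
 [ 0.65181404  0.23589405]]
dark [262 210   8  14  95] [265.65263158 216.32631579]
```

Request:
drive_tool([
  {"yaw": 0.095,"dz": -0.25,"fingers": 0},
  {"dx": 0.25,"dy": -0.28,"dz": -0.25,"fingers": 0},
  {"dx": 0.25,"dy": -0.28,"fingers": 0},
  {"dx": 0.25,"dy": -0.28,"fingers": 0},
  {"dx": 0.25,"dy": -0.28,"fingers": 0},
  {"dx": 0.25,"dy": -0.28,"fingers": 0},
  {"dx": 0.25,"dy": -0.28,"fingers": 0},
  {"dx": 0.25,"dy": -0.28,"fingers": 0},
  {"dx": 0.25,"dy": -0.28,"fingers": 0},
  {"dx": 0.25,"dy": -0.28,"fingers": 0},
  {"dx": 0.25,"dy": -0.28,"fingers": 0},
  {"dx": 0.25,"dy": -0.28,"fingers": 0},
  {"dx": 0.25,"dy": -0.28,"fingers": 0},
  {"dx": 0.25,"dy": -0.28,"fingers": 0},
  {"dx": 0.25,"dy": -0.28,"fingers": 0},
  {"dx": 0.25,"dy": -0.28,"fingers": 0},
  {"dx": 0.1,"dy": -0.15,"fingers": 0},
  {"fingers": 0},
])

```text
invalid input
```

Run:
```python
from h import *
s=readout.observe();print(s['clock'],s['position'],s['tool_rot'],s['force'],s['qd'].max())
a=grab_frame('wrist');cv2.imwrite('pics/w1.png',a);np.save('w1.npy',np.r_[s['position'],s['tool_rot']])
b=cv2.resize(a,(784,588),interpolation=cv2.INTER_CUBIC);cv2.imwrite('pics/w1b.png',b)
```

```text
0.15 [ 0.21288222 -0.58740759  0.24957216] [-3.14078045e+00  9.71332534e-05  3.47748004e-01] [-0.01296174 -0.63338294 -0.11727477] 0.001618166703987067
```

View pics/w1b.png

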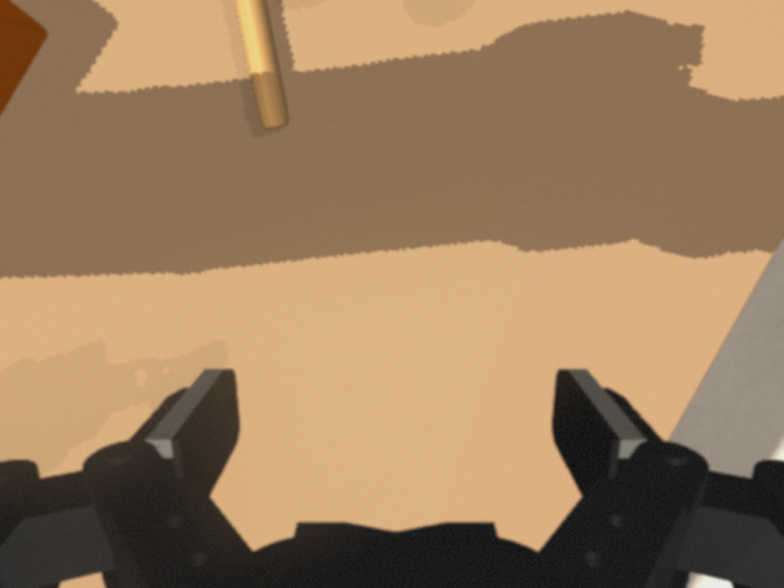

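The picture shows only the counter and the spatula handle at (265,60). The move was refused, so I'll send full rows.

Request:
drive_tool([
  {"dx": 0,"dy": 0,"yaw": 0.095,"dz": -0.25,"fingers": 0},
  {"dx": 0.25,"dy": -0.28,"dz": -0.25,"yaw": 0,"fingers": 0},
  {"dx": 0.25,"dy": -0.28,"dz": 0,"yaw": 0,"fingers": 0},
  {"dx": 0.25,"dy": -0.28,"dz": 0,"yaw": 0,"fingers": 0},
  {"dx": 0.25,"dy": -0.28,"dz": 0,"yaw": 0,"fingers": 0},
  {"dx": 0.25,"dy": -0.28,"dz": 0,"yaw": 0,"fingers": 0},
  {"dx": 0.25,"dy": -0.28,"dz": 0,"yaw": 0,"fingers": 0},
  {"dx": 0.25,"dy": -0.28,"dz": 0,"yaw": 0,"fingers": 0},
  {"dx": 0.25,"dy": -0.28,"dz": 0,"yaw": 0,"fingers": 0},
  {"dx": 0.25,"dy": -0.28,"dz": 0,"yaw": 0,"fingers": 0},
  {"dx": 0.25,"dy": -0.28,"dz": 0,"yaw": 0,"fingers": 0},
  {"dx": 0.25,"dy": -0.28,"dz": 0,"yaw": 0,"fingers": 0},
  {"dx": 0.25,"dy": -0.28,"dz": 0,"yaw": 0,"fingers": 0},
  {"dx": 0.25,"dy": -0.28,"dz": 0,"yaw": 0,"fingers": 0},
  {"dx": 0.25,"dy": -0.28,"dz": 0,"yaw": 0,"fingers": 0},
  {"dx": 0.25,"dy": -0.28,"dz": 0,"yaw": 0,"fingers": 0},
  {"dx": 0.1,"dy": -0.28,"dz": 0,"yaw": 0,"fingers": 0},
  {"dx": 0,"dy": 0,"dz": 0,"yaw": 0,"fingers": 0},
], squeeze=40)

```text
clock: 2.0
position: [0.5027, -0.0684, 0.2999]
tool_rot: [-3.14, -0.0, 0.204]
force: [-0.2, 0.3, 0.6]
grip_width: 0.0853
finger_force: 0.0
```

Run:
```python
from h import *
s=readout.observe();print(s['clock'],s['position'],s['tool_rot'],s['force'],s['qd'].max())
a=grab_frame('wrist');cv2.imwrite('pics/w1.png',a);np.save('w1.npy',np.r_[s['position'],s['tool_rot']])
b=cv2.resize(a,(784,588),interpolation=cv2.INTER_CUBIC);cv2.imwrite('pics/w1c.png',b)
```

```text
2.0 [ 0.50267885 -0.06840974  0.29987522] [-3.14014717e+00 -2.89127311e-04  2.03761769e-01] [-0.17789465  0.34391732  0.57591008] 0.06780165418539619
```

View pics/w1c.png

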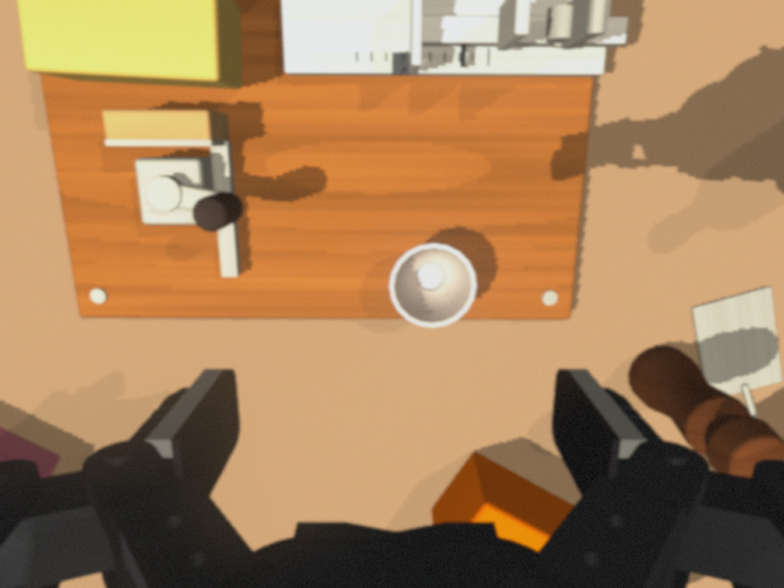

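The wrist view (784 px wide) shows the knob top at (210,213) and the hub at (163,195). The dark clip (mark) is at (402,62) and the dark pointer at (465,55). The tab is at (515,15) and the lever at (600,15), with the ramekin at (432,285). I'll move forward for a second view.

Request:
drive_tool([
  {"dx": 0.3,"dy": 0,"dz": 0,"yaw": 0,"fingers": 0},
  {"dx": 0.3,"dy": 0,"dz": 0,"yaw": 0,"fingers": 0},
  {"dx": 0.2,"dy": 0,"dz": 0,"yaw": 0,"fingers": 0},
  {"dx": 0,"dy": 0,"dz": 0,"yaw": 0,"fingers": 0},
])

```text
clock: 2.45
position: [0.5819, -0.0572, 0.2993]
tool_rot: [-3.141, 0.0, 0.198]
force: [-1.3, 0.4, -1.0]
grip_width: 0.0854
finger_force: 0.0
```

Run:
```python
from h import *
s=readout.observe();print(s['clock'],s['position'],s['tool_rot'],s['force'],s['qd'].max())
a=grab_frame('wrist');cv2.imwrite('pics/w2.png',a);np.save('w2.npy',np.r_[s['position'],s['tool_rot']])
b=cv2.resize(a[0:290,0:480],None,fx=1.66,fy=1.66,interpolation=cv2.INTER_CUBIC);cv2.imwrite('pics/w2b.png',b)
```

```text
2.45 [ 0.58188888 -0.05715703  0.29931015] [-3.14128139e+00  2.45784817e-04  1.98204821e-01] [-1.27731962  0.35184196 -1.02077574] 0.06604309332714128
```

View pics/w2b.png

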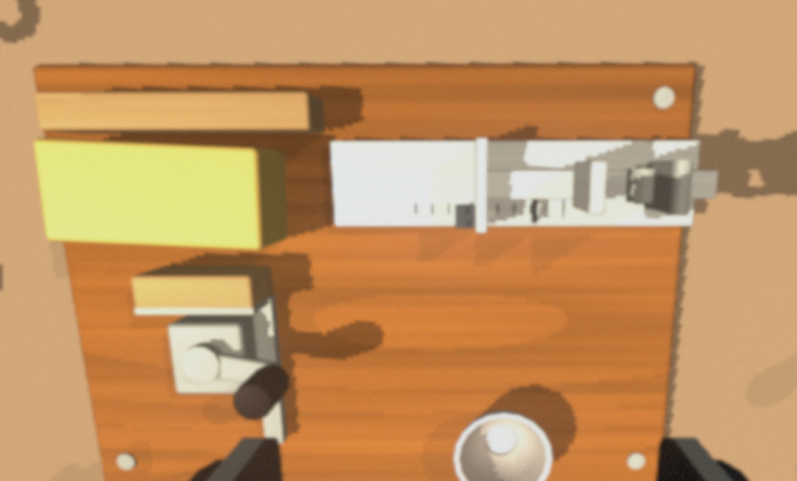

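The crop (scale 1.66) shows the knob top at (253,399), hub (200,363), tab top about (597,186), lever about (675,186), pointer (536,210) and mark clip (464,215). The cheese is at (150,190) with its fence behind. First I'll measure the knob and the crank axis.

Run:
```python
from h import *
rs=[]
for n,roi in (('w1',(120,130,185,175)),('w2',(130,210,185,262))):
    p=np.load(n+'.npy');c,T=cam('wrist',dict(position=p[:3],tool_rot=p[3:]))
    a=cv2.imread(f'pics/{n}.png');x0,y0,x1,y1=roi
    g=(a[y0:y1,x0:x1].max(2)<75).astype(np.uint8)
    k,l,st,ce=cv2.connectedComponentsWithStats(g);i=1+np.argmax(st[1:,4])
    v,u=np.where(l==i);pts=np.stack([u+x0,v+y0],1).astype(np.float32)
    nad=np.array(proj(c,T,T[:3,3]-[0,0,.3]))
    # top = the disc at the end away from nadir
    d=pts.mean(0)-nad;d/=np.linalg.norm(d);t=(pts-nad)@d;w=np.array([-d[1],d[0]]);q=(pts-nad)@w
    wid=q.max()-q.min()+1;r=wid/2;ctr=nad+d*(t.max()+.5-r)+w*(q.max()+q.min())/2
    print(n,st[i],'nadir',nad,'rad',r,'top',ctr);rs.append(ray(c,T,*ctr))
    print(' on z=.105',onplane(c,T,*ctr,.105))
    if n=='w2':
        print(' hub',onplane(c,T,200/1.66,363/1.66,.062), 'board corners')
        for q in((37,66),(697,63)): print(onplane(c,T,q[0]/1.66,q[1]/1.66,.02))
        for nm,q,z in(('pointer',(536,210),.05),('mark',(464,215),.036)): print(nm,onplane(c,T,q[0]/1.66,q[1]/1.66,z))
        for q in((332,227),(692,227),(697,141),(332,141)): print('track',onplane(c,T,q[0]/1.66,q[1]/1.66,.034))
        for q in((50,238),(262,249),(36,141),(258,148)): print('cheese',onplane(c,T,q[0]/1.66,q[1]/1.66,.075))
print('tri knob',tri(rs))
for n in('scene','side'):
    c,T=cam(n);print(n,proj(c,T,tri(rs)))
```

```text
w1 [ 28   8  25  23 326] nadir [282.5672641  100.42755616] rad 11.523983738100696 top [161.27822903 147.77886827]
 on z=.105 [0.5108005  0.03788074 0.105     ]
w2 [ 18  10  25  24 319] nadir [282.12384725 100.21092101] rad 10.597720080289875 top [162.26785456 230.40315175]
 on z=.105 [0.51764644 0.03954592 0.105     ]
 hub [0.50414133 0.09328686 0.062     ] board corners
[0.65438723 0.21996624 0.02      ]
[ 0.73318013 -0.16513157  0.02      ]
pointer [ 0.63198135 -0.08693061  0.05      ]
mark [ 0.6198668  -0.04631572  0.036     ]
track [0.5966982  0.03175429 0.034     ]
track [ 0.64009763 -0.18507187  0.034     ]
track [ 0.68914011 -0.1733733   0.034     ]
track [0.64667101 0.03876363 0.034     ]
cheese [0.56565232 0.17559046 0.075     ]
cheese [0.58256804 0.06021563 0.075     ]
cheese [0.61604852 0.18394296 0.075     ]
cheese [0.63560327 0.06818425 0.075     ]
tri knob [0.50512933 0.04715159 0.07435939]
scene (np.float64(271.7913207953124), np.float64(219.96498369936933))
side (np.float64(265.7743657855328), np.float64(218.30988932694413))
```

Run:
```python
from h import *
rs=[]
for n,roi in (('w1',(130,130,180,172)),('w2',(135,212,180,256))):
    p=np.load(n+'.npy');c,T=cam('wrist',dict(position=p[:3],tool_rot=p[3:]))
    a=cv2.imread(f'pics/{n}.png');x0,y0,x1,y1=roi
    g=a[y0:y1,x0:x1]; print(n); print('\n'.join(''.join('%4d'%v for v in r[::2]) for r in g[::2].max(2)))
for n,ctrs in (('w1',(150,152.1)),('w2',(152.4,240.4))):
    p=np.load(n+'.npy');c,T=cam('wrist',dict(position=p[:3],tool_rot=p[3:]))
    print(onplane(c,T,*ctrs,.105));rs.append(ray(c,T,*ctrs))
print(tri(rs))
for n,q in(('scene',(273,212)),('side',(266.1,212.5))):
    c,T=cam(n);print(onplane(c,T,*q,.105));rs.append(ray(c,T,*q))
print(tri(rs))
```

```text
w1
 125 134 139 151 189 200 178 125  88  83  83 114 139 144 143 140 140 117  98 125 129 129 129 128 128
 143 141 133 127 136 139 136 115  89  83  83 110 138 146 144 141 142 120  97 124 128 129 128 129 128
 209 216 204 189 174 156 140 125 107  93  88 107 135 144 144 141 142 119  96 120 129 129 128 127 126
 210 229 229 229 227 223 216 205 190 173 155 134 123 116 115 116 122 112  92 116 125 126 123 125 126
 211 231 231 231 231 231 231 229 225 216 189 147 101  66  51  52  57  54  66 105 121 123 124 124 127
 215 232 231 231 231 230 228 213 172 130  91  62  44  42  38  39  42  40  43  64 102 121 130 163 174
 217 232 232 232 230 219 168 116  81  71  68  64  51  42  39  42  40  44  41  42  67 109 136 183 196
 223 232 232 232 224 166  92  79  79  74  75  73  69  61  45  43  43  40  46  47  51  88 128 161 192
 227 231 232 229 192 107  84  81  82  79  78  75  77  73  61  47  43  44  47  48  49  69 117 149 193
 215 219 220 214 145  88  82  85  83  81  78  78  77  75  68  53  46  44  42  46  51  69 114 153 194
 224 220 218 202 125  87  86  83  83  82  79  77  77  76  73  62  48  48  46  49  49  7
[... 2582 characters left out ...]
9 134 115 131 135 148 188
 183 184 181 150  94  87  84  81  84  80  82  79  77  80 130 209 220 143 114 133 133 138 170
 183 183 182 172 126  88  84  83  84  81  81  82  81 120 200 221 219 150 110 128 130 130 160
 184 184 183 183 171 138  96  87  82  78  80  93 130 191 223 222 222 161 107 125 126 130 163
 189 188 188 193 197 192 166 137 130 123 126 162 209 224 225 223 220 164 107 126 131 137 181
 194 200 204 205 205 206 205 203 198 195 187 196 220 225 224 222 221 174 109 127 134 138 174
[0.50525722 0.04677952 0.105     ]
[0.50643297 0.04716583 0.105     ]
[0.50424074 0.04847121 0.10002868]
[0.50634291 0.05504946 0.105     ]
[0.5026583  0.05109106 0.105     ]
[0.50376551 0.04852219 0.09995798]
```

Request:
drive_tool([
  {"dx": 0,"dy": 0,"dz": 0,"yaw": 0.095,"fingers": 0},
  {"dx": 0,"dy": 0,"dz": 0,"yaw": 0.095,"fingers": 0},
  {"dx": 0,"dy": 0,"dz": 0,"yaw": 0.095,"fingers": 0},
  {"dx": 0,"dy": 0,"dz": 0,"yaw": 0.095,"fingers": 0},
  {"dx": 0,"dy": 0,"dz": 0,"yaw": 0.095,"fingers": 0},
  {"dx": 0,"dy": 0,"dz": 0,"yaw": 0.095,"fingers": 0},
  {"dx": -0.32,"dy": -0.08,"dz": 0.25,"yaw": 0,"fingers": 0},
  {"dx": -0.32,"dy": -0.08,"dz": 0.25,"yaw": 0,"fingers": 0},
  {"dx": -0.32,"dy": -0.08,"dz": 0.25,"yaw": 0,"fingers": 0},
  {"dx": -0.3,"dy": -0.06,"dz": 0.25,"yaw": 0,"fingers": 0},
  {"dx": 0,"dy": 0,"dz": 0,"yaw": 0,"fingers": 0},
], squeeze=80)

```text
clock: 3.6
position: [0.4992, 0.049, 0.1979]
tool_rot: [3.138, 0.004, -0.693]
force: [-0.9, -1.1, 0.1]
grip_width: 0.0854
finger_force: 0.0
```

Run:
```python
from h import *
s=readout.observe();print(s['clock'],s['position'],s['tool_rot'],s['force'])
for nm,p in(('knob',[.505,.0475,.105]),('axis',[.504,.0933,.054])):
    print(nm,R.from_euler('xyz',s['tool_rot']).inv().apply(np.array(p)-s['position']))
print(R.from_euler('xyz',s['tool_rot']).as_matrix().round(3))
```

```text
3.6 [0.49918013 0.04898061 0.19785751] [ 3.13831387  0.00357627 -0.69348139] [-0.9121974  -1.13986356  0.11743004]
knob [ 0.00575411 -0.00288592  0.09282857]
axis [-0.02410853 -0.03763544  0.14382203]
[[ 0.769 -0.639 -0.005]
 [-0.639 -0.769 -0.   ]
 [-0.004  0.003 -1.   ]]
```

Request:
drive_tool([
  {"dx": 0.06,"dy": -0.03,"dz": 0.25,"yaw": 0,"fingers": 0},
  {"dx": 0,"dy": 0,"dz": 0.3,"yaw": 0,"fingers": 0},
  {"dx": 0,"dy": 0,"dz": 0.3,"yaw": 0,"fingers": 0},
  {"dx": 0,"dy": 0,"dz": 0.24,"yaw": 0,"fingers": 0},
  {"dx": 0,"dy": 0,"dz": 0,"yaw": 0,"fingers": 0},
  {"dx": 0,"dy": 0,"dz": 0,"yaw": 0,"fingers": 1},
  {"dx": 0,"dy": 0,"dz": 0,"yaw": 0,"fingers": 1},
  {"dx": 0,"dy": 0,"dz": 0,"yaw": 0,"fingers": 1},
  {"dx": 0,"dy": 0,"dz": 0,"yaw": 0,"fingers": 1},
  {"dx": 0,"dy": 0,"dz": 0,"yaw": 0,"fingers": 1},
  {"dx": 0,"dy": 0,"dz": 0,"yaw": 0,"fingers": 1},
], squeeze=80)

```text
clock: 4.7
position: [0.5099, 0.0452, 0.0918]
tool_rot: [-3.141, -0.001, -0.697]
force: [-3.2, -3.6, 12.9]
grip_width: 0.0198
finger_force: 77.7
```

Run:
```python
from h import *
s=readout.observe();print(s['clock'],s['position'],s['tool_rot'],s['force'],s['grip_width'],s['finger_force'])
```

```text
4.7 [0.50985169 0.04523129 0.09180066] [-3.14140738e+00 -7.31252766e-04 -6.97210742e-01] [-3.22522427 -3.58689134 12.90149251] 0.01979991036301167 77.65870260132942
```

Run:
```python
from h import *
yaw=-.697;M=np.array([[np.cos(yaw),np.sin(yaw)],[np.sin(yaw),-np.cos(yaw)]])
t=np.radians(-89-10*np.arange(18));P=45*np.c_[np.cos(t),np.sin(t)]
D=np.diff(P,axis=0)@M   # tool comps
for i,d in enumerate(D): print(-99-10*i,(d/100).round(3), 'pos',((P[i+1]-P[0])/1000+[.510,.0455]).round(4))
```

```text
-99 [-0.064  0.046] pos [0.5022 0.046 ]
-109 [-0.071  0.034] pos [0.4946 0.0479]
-119 [-0.075  0.022] pos [0.4874 0.0511]
-129 [-0.078  0.008] pos [0.4809 0.0555]
-139 [-0.078 -0.006] pos [0.4753 0.061 ]
-149 [-0.076 -0.019] pos [0.4706 0.0673]
-159 [-0.072 -0.032] pos [0.4672 0.0744]
-169 [-0.065 -0.044] pos [0.465  0.0819]
-179 [-0.056 -0.055] pos [0.4642 0.0897]
-189 [-0.046 -0.064] pos [0.4648 0.0975]
-199 [-0.034 -0.071] pos [0.4667 0.1051]
-209 [-0.022 -0.075] pos [0.4699 0.1123]
-219 [-0.008 -0.078] pos [0.4742 0.1188]
-229 [ 0.006 -0.078] pos [0.4797 0.1245]
-239 [ 0.019 -0.076] pos [0.486  0.1291]
-249 [ 0.032 -0.072] pos [0.4931 0.1325]
-259 [ 0.044 -0.065] pos [0.5006 0.1347]
```

Request:
drive_tool([
  {"dx": -0.064,"dy": 0.046,"dz": -0.02,"yaw": 0,"fingers": 1},
  {"dx": -0.071,"dy": 0.034,"dz": 0,"yaw": 0,"fingers": 1},
  {"dx": -0.075,"dy": 0.022,"dz": 0,"yaw": 0,"fingers": 1},
  {"dx": -0.078,"dy": 0.008,"dz": 0,"yaw": 0,"fingers": 1},
  {"dx": 0,"dy": 0,"dz": 0,"yaw": 0,"fingers": 1},
  {"dx": 0,"dy": 0,"dz": 0,"yaw": 0,"fingers": 1},
])

```text
clock: 5.3
position: [0.4788, 0.0552, 0.0925]
tool_rot: [3.139, 0.002, -0.697]
force: [-5.2, -2.3, -10.3]
grip_width: 0.0196
finger_force: 82.1
```

Request:
drive_tool([
  {"dx": -0.078,"dy": -0.006,"dz": 0.01,"yaw": 0,"fingers": 1},
  {"dx": -0.076,"dy": -0.019,"dz": 0,"yaw": 0,"fingers": 1},
  {"dx": -0.072,"dy": -0.032,"dz": 0,"yaw": 0,"fingers": 1},
  {"dx": -0.065,"dy": -0.044,"dz": 0,"yaw": 0,"fingers": 1},
  {"dx": -0.056,"dy": -0.055,"dz": 0,"yaw": 0,"fingers": 1},
  {"dx": 0,"dy": 0,"dz": 0,"yaw": 0,"fingers": 1},
  {"dx": 0,"dy": 0,"dz": 0,"yaw": 0,"fingers": 1},
])

```text
clock: 6.0
position: [0.462, 0.0903, 0.0921]
tool_rot: [3.139, 0.002, -0.696]
force: [-12.2, 1.9, 9.3]
grip_width: 0.0198
finger_force: 84.3
```

Request:
drive_tool([
  {"dx": -0.061,"dy": -0.051,"dz": 0,"yaw": 0,"fingers": 1},
  {"dx": -0.034,"dy": -0.071,"dz": 0,"yaw": 0,"fingers": 1},
  {"dx": -0.022,"dy": -0.075,"dz": 0,"yaw": 0,"fingers": 1},
  {"dx": 0,"dy": 0,"dz": 0,"yaw": 0,"fingers": 1},
  {"dx": 0,"dy": 0,"dz": 0,"yaw": 0,"fingers": 1},
])

```text
clock: 6.5
position: [0.4679, 0.113, 0.0922]
tool_rot: [-3.14, -0.0, -0.696]
force: [3.6, 2.9, -2.7]
grip_width: 0.0195
finger_force: 83.0
```

Request:
drive_tool([
  {"dx": -0.006,"dy": -0.039,"dz": 0,"yaw": 0,"fingers": 1},
  {"dx": -0.002,"dy": -0.039,"dz": 0,"yaw": 0,"fingers": 1},
  {"dx": 0.001,"dy": -0.039,"dz": 0,"yaw": 0,"fingers": 1},
  {"dx": 0,"dy": 0,"dz": 0,"yaw": 0,"fingers": 1},
  {"dx": 0,"dy": 0,"dz": 0,"yaw": 0,"fingers": 1},
])

```text
clock: 7.0
position: [0.4701, 0.1166, 0.0915]
tool_rot: [3.13, 0.003, -0.7]
force: [-23.8, -31.8, 27.4]
grip_width: 0.0195
finger_force: 87.0
```

Run:
```python
from h import *
s=readout.observe();print(s['clock'],s['position'],s['force'])
for n in('scene','side'): cv2.imwrite(f'pics/{n}1.png',grab_frame(n))
a=cv2.imread('pics/scene1.png')[170:310,150:350];b=cv2.imread('pics/side1.png')[150:290,185:315]
a=cv2.resize(a,None,fx=2,fy=2,interpolation=2);b=cv2.resize(b,None,fx=3,fy=3,interpolation=2)
o=np.zeros((420,790,3),np.uint8);o[:280,:400]=a;o[:420,400:790]=b;cv2.imwrite('pics/c1.png',o)
```

```text
7.0 [0.47006377 0.11660154 0.09145114] [-23.81793878 -31.83644671  27.44803473]
```

Request:
drive_tool([
  {"dx": 0,"dy": 0.05,"dz": 0,"yaw": 0,"fingers": 1},
  {"dx": 0,"dy": 0,"dz": 0,"yaw": 0,"fingers": 1},
  {"dx": 0,"dy": 0,"dz": 0,"yaw": 0,"fingers": 1},
])

```text
clock: 7.4
position: [0.4692, 0.1152, 0.0918]
tool_rot: [3.136, 0.002, -0.699]
force: [-10.8, -17.9, 13.1]
grip_width: 0.0198
finger_force: 84.7
```

View pics/c1.png

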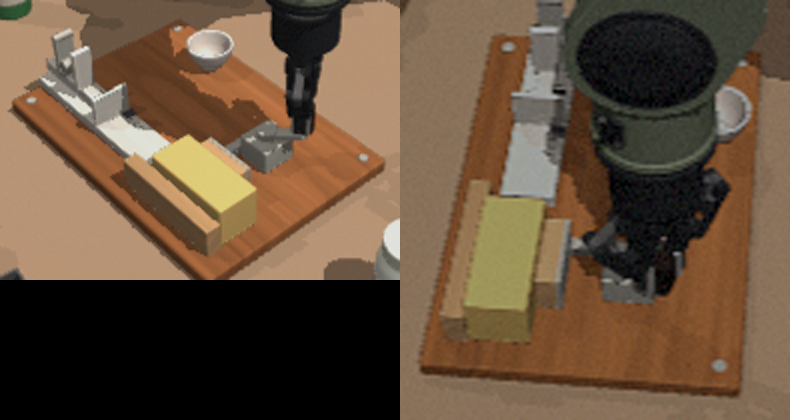

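The picture shows the cheese lying against both fence and jaw, with the knob in the gripper at (655,270). It is clamped, so I'll let go and go up over the leg.

Request:
drive_tool([
  {"dx": 0,"dy": 0,"dz": 0,"yaw": 0,"fingers": 0},
  {"dx": 0,"dy": 0,"dz": 0,"yaw": 0,"fingers": 0},
  {"dx": 0,"dy": 0,"dz": 0,"yaw": 0,"fingers": 0},
  {"dx": 0,"dy": 0,"dz": 0,"yaw": 0,"fingers": 0},
  {"dx": 0,"dy": 0,"dz": -0.3,"yaw": 0,"fingers": 0},
  {"dx": 0,"dy": 0,"dz": -0.35,"yaw": 0,"fingers": 0},
  {"dx": 0,"dy": 0,"dz": -0.35,"yaw": -0.095,"fingers": 0},
  {"dx": 0,"dy": 0,"dz": -0.35,"yaw": -0.095,"fingers": 0},
  {"dx": 0,"dy": 0,"dz": -0.23,"yaw": -0.095,"fingers": 0},
  {"dx": 0,"dy": 0,"dz": 0,"yaw": -0.095,"fingers": 0},
  {"dx": 0,"dy": 0,"dz": 0,"yaw": -0.095,"fingers": 0},
  {"dx": 0,"dy": 0,"dz": 0,"yaw": -0.095,"fingers": 0},
  {"dx": 0.1,"dy": 0.37,"dz": 0,"yaw": 0,"fingers": 0},
  {"dx": 0.1,"dy": 0.37,"dz": 0,"yaw": 0,"fingers": 0},
  {"dx": 0.1,"dy": 0.37,"dz": 0,"yaw": 0,"fingers": 0},
  {"dx": 0.1,"dy": 0.37,"dz": 0,"yaw": 0,"fingers": 0},
  {"dx": 0.1,"dy": 0.37,"dz": 0,"yaw": 0,"fingers": 0},
  {"dx": 0.1,"dy": 0.37,"dz": 0,"yaw": 0,"fingers": 0},
  {"dx": 0.09,"dy": 0.38,"dz": 0,"yaw": 0,"fingers": 0},
  {"dx": 0,"dy": 0,"dz": 0,"yaw": 0,"fingers": 0},
])

```text
clock: 9.4
position: [0.591, -0.1283, 0.2497]
tool_rot: [3.139, 0.0, 0.193]
force: [-0.7, -0.4, 0.3]
grip_width: 0.0854
finger_force: 0.0
```

Request:
drive_tool([
  {"dx": 0,"dy": 0,"dz": 0,"yaw": 0,"fingers": 0},
  {"dx": 0,"dy": 0,"dz": 0,"yaw": 0,"fingers": 0},
])

```text
clock: 9.6
position: [0.5901, -0.1222, 0.2499]
tool_rot: [-3.141, 0.0, 0.2]
force: [0.6, 0.4, 0.1]
grip_width: 0.0853
finger_force: 0.0
```

Run:
```python
from h import *
s=readout.observe();print(s['clock'],s['position'],s['tool_rot'],s['force'],s['qd'].max())
a=grab_frame('wrist');cv2.imwrite('pics/w3.png',a);np.save('w3.npy',np.r_[s['position'],s['tool_rot']])
for n in('scene','side'): cv2.imwrite(f'pics/{n}2.png',grab_frame(n))
b=cv2.resize(a[60:170,100:420],None,fx=2.4,fy=2.4,interpolation=2)
p=np.load('w2.npy');w2=cv2.imread('pics/w2.png');c=cv2.resize(w2[70:150,190:450],None,fx=2.9,fy=2.9,interpolation=2)
o=np.zeros((b.shape[0]+c.shape[0],800,3),np.uint8);o[:b.shape[0],:b.shape[1]]=b;o[b.shape[0]:,:c.shape[1]]=c
print(b.shape,c.shape);cv2.imwrite('pics/c3.png',o)
```

```text
9.6 [ 0.59008909 -0.12216868  0.24989686] [-3.14098371e+00  2.03436863e-04  1.99535427e-01] [0.58418699 0.44401263 0.12109919] 0.004179984518774856
(264, 768, 3) (232, 754, 3)
```

View pics/c3.png

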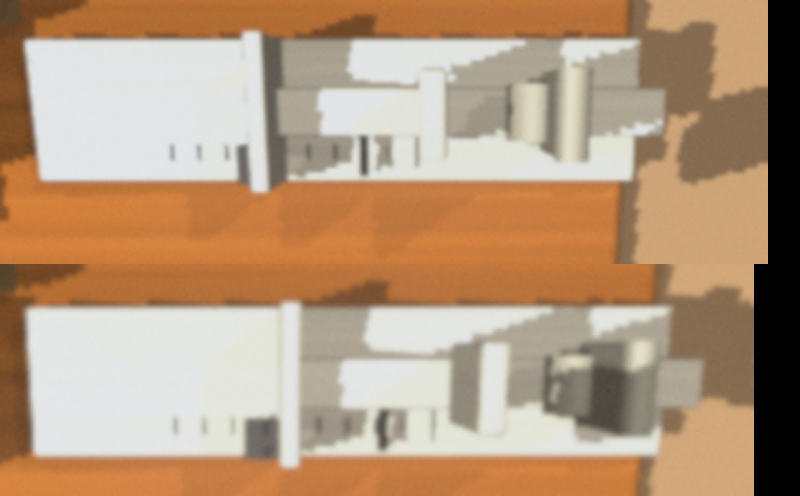

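Top strip (w3): tab top about (433,113), lever top (572,113), pointer (364,155), clip partly hidden at (242,163). Bottom strip (w2): tab top (495,390), lever top (637,365), pointer (382,430), clip 246–279 at row 438. Now for exact profiles.

Run:
```python
from h import *
a=cv2.imread('pics/w2.png').max(2);b=cv2.imread('pics/w3.png').max(2);w1=cv2.imread('pics/w1.png').max(2)
print('w2 cols 268..330 rows125-134');print(a[125:135:2,268:330])
print('w2 tab/lever row 105, 345..425',a[105,340:425])
print('w3 clip rows 121-132, cols190..206');print(b[120:136:3,190:210])
print('w3 pointer 240..262 rows', b[118:134:3,244:260])
print('w3 row 105 265..350',b[105,265:350]);print('w3 tab rows col 281',b[80:135,281],'lever col 339',b[80:135,339])
print('w1 row 44 cols 275..345',w1[40:50:3,275:345])
```

```text
w2 cols 268..330 rows125-134
[[225 210 198 219 225 213 172 133 114 113 112 110 105  97  99 109 115 138
  179 217 228 230 229 226 212 182 163 158 157 154 143 127 128 147 154 155
  156 157 155 151 139 124 131 149 154 157 165 187 214 221 203 152 110  89
  107 154 185 181 164 152 148 161]
 [225 213 201 218 225 214 171 131 112 111 113 110 104  97 101 108 116 136
  178 217 227 229 230 227 214 187 171 170 170 165 153 137 135 148 155 157
  157 156 158 154 142 130 135 153 158 162 169 195 220 224 204 156 110  91
  109 155 184 174 159 155 153 167]
 [229 224 223 227 225 212 172 133 114 112 113 109 105 104 107 110 116 140
  179 217 227 230 230 226 214 189 176 176 171 169 159 155 153 157 158 159
  160 162 161 161 156 159 168 185 191 191 198 214 225 228 220 193 144  99
  101 140 171 172 168 166 166 177]
 [230 228 230 230 227 213 172 131 114 113 113 110 109 111 110 110 115 136
  178 215 227 230 229 226 214 187 172 165 162 161 162 166 163 163 161 163
  168 182 199 205 204 205 214 224 228 228 228 229 229 229 224 206 154 104
   95 128 163 191 211 217 217 217]
 [229 229 229 229 226 212 171 130 115 113 1
[... 2896 characters left out ...]
53 145 135 143 155 161 165 175 201 222 228 222 195 146
  102  81 103 142 164 165 159 155 150 170 207 227 231 232 232 233]
 [233 233 232 227 209 163 121 106 102 103 104 101 103 102 102 106 110 123
  146 168 183 191 193 194 192 183 175 172 170 164 162 161 159 158 159 160
  160 165 175 182 185 185 193 212 223 226 227 227 229 231 233 232 225 198
  143 102 107 134 160 174 187 191 188 196 211 225 231 232 232 232]
 [232 232 232 226 210 164 120 109 104 105 103  98  90  85  87  97 110 121
  130 130 126 124 126 134 156 173 176 169 168 175 189 209 218 220 220 220
  221 224 227 231 232 232 231 232 233 233 233 233 232 232 232 232 232 231
  230 228 227 225 224 226 231 232 232 232 232 233 232 232 232 232]]
```

Run:
```python
from h import *
V={}
for n in('w1','w2','w3'):
    p=np.load(n+'.npy');V[n]=cam('wrist',dict(position=p[:3],tool_rot=p[3:]))
yaw=.199;O=np.array([.580,.055]);M=np.array([[np.cos(yaw),-np.sin(yaw)],[np.sin(yaw),np.cos(yaw)]])
B=lambda p:((np.array(p)[:2]-O)@M*1000).round(1)
def T(nm,**k):
    q=tri([ray(*V[n],*uv) for n,uv in k.items()]);print(nm,q.round(4),B(q))
    return q
T('tab',w2=(360.2,113),w3=(280,107))
T('lever',w2=(409,112.5),w3=(338,106.8))
T('pointer',w2=(321.2,128),w3=(251.2,125.5));T('pointer13',w1=(330,43),w3=(251.2,125.5))
T('line12',w1=(287.9,46),w2=(281.2,130));T('clipleft23',w2=(274.3,130),w3=(198.8,128))
for n,u in(('w2',(281.2,130)),('w1',(287.9,46)),('w2',(274.3,130)),('w1',(280,46)),('w3',(198.8,128))): print('mark',n,u,B(onplane(*V[n],*u,.037)))
for n,u in(('w1',(330,43)),('w2',(321.2,128)),('w3',(251.2,125.5))): print('ptr',n,B(onplane(*V[n],*u,.037)),B(onplane(*V[n],*u,.041)))
for n,u,z in(('w2',(360.2,113),.106),('w3',(280,107),.106),('w2',(409,112.5),.112),('w3',(338,106.8),.112)): print(n,B(onplane(*V[n],*u,z)))
```

```text
tab [ 0.6514 -0.1077  0.1064] [  37.8 -173.6]
lever [ 0.6595 -0.1466  0.1065] [  38.1 -213.4]
pointer [ 0.6303 -0.0863  0.0433] [  21.4 -148.5]
pointer13 [ 0.6299 -0.0868  0.0392] [  20.8 -148.9]
line12 [ 0.6195 -0.0486  0.0323] [  18.3 -109.4]
clipleft23 [ 0.6187 -0.0412  0.0368] [  18.9 -102. ]
mark w2 (281.2, 130) [  18.6 -108.9]
mark w1 (287.9, 46) [  17.6 -109.9]
mark w2 (274.3, 130) [  18.7 -101.9]
mark w1 (280, 46) [  17.6 -102.3]
mark w3 (198.8, 128) [  19.3 -102. ]
ptr w1 [  20.4 -149.9] [  19.9 -149.4]
ptr w2 [  20.6 -149.1] [  20.8 -148.7]
ptr w3 [  21.4 -148. ] [  21.7 -148.3]
w2 [  37.4 -173.7]
w3 [  38.3 -173.6]
w2 [  37.9 -211.5]
w3 [  38.5 -212.6]
```

Request:
drive_tool([
  {"dx": 0.31,"dy": 0.09,"dz": 0,"yaw": 0,"fingers": 0.15},
  {"dx": 0.32,"dy": 0.09,"dz": 0.3,"yaw": 0,"fingers": 0.15},
  {"dx": 0,"dy": 0,"dz": 0.35,"yaw": 0,"fingers": 0.15},
  {"dx": 0,"dy": 0,"dz": 0.2,"yaw": 0,"fingers": 0.15},
  {"dx": 0,"dy": 0,"dz": 0,"yaw": 0,"fingers": 0.15},
  {"dx": 0,"dy": 0,"dz": 0,"yaw": 0,"fingers": 0.15},
  {"dx": 0,"dy": 0,"dz": 0,"yaw": 0,"fingers": 0.15},
  {"dx": 0,"dy": 0,"dz": 0,"yaw": 0,"fingers": 0.15},
], squeeze=20)

```text
clock: 10.55
position: [0.6562, -0.1284, 0.1666]
tool_rot: [3.141, -0.002, 0.199]
force: [1.1, -0.3, 1.2]
grip_width: 0.073
finger_force: 0.0
```

Run:
```python
from h import *
s=readout.observe();print(s['clock'],s['position'],s['tool_rot'],s['force'],s['grip_width'])
print(R.from_euler('xyz',s['tool_rot']).inv().apply(np.array([.6555,-.1273,.084])-s['position'])*1000)
```

```text
10.55 [ 0.65616336 -0.1283529   0.16658172] [ 3.14096280e+00 -2.08472470e-03  1.98627983e-01] [ 1.12976493 -0.30063632  1.23425846] 0.07300983116642776
[-0.61470985 -1.21510495 82.57987209]
```

Request:
drive_tool([
  {"dx": -0.005,"dy": -0.012,"dz": 0.3,"yaw": 0,"fingers": 0.15},
  {"dx": 0,"dy": 0,"dz": 0.3,"yaw": 0,"fingers": 0.15},
  {"dx": 0,"dy": 0,"dz": 0.22,"yaw": 0,"fingers": 0.15},
  {"dx": 0,"dy": 0,"dz": 0,"yaw": 0,"fingers": 0.3},
  {"dx": 0,"dy": 0,"dz": 0,"yaw": 0,"fingers": 0.4},
  {"dx": 0,"dy": 0,"dz": 0,"yaw": 0,"fingers": 0.4},
  {"dx": 0,"dy": 0,"dz": 0,"yaw": 0,"fingers": 0.4},
  {"dx": 0,"dy": 0,"dz": 0,"yaw": 0,"fingers": 0.4},
])

```text
clock: 11.35
position: [0.6553, -0.1274, 0.084]
tool_rot: [3.141, -0.001, 0.199]
force: [-0.1, -0.1, -0.1]
grip_width: 0.0514
finger_force: 0.0
```

Request:
drive_tool([
  {"dx": 0,"dy": 0,"dz": 0,"yaw": 0,"fingers": 0.42},
  {"dx": 0,"dy": 0,"dz": 0,"yaw": 0,"fingers": 0.43},
  {"dx": 0,"dy": 0,"dz": 0,"yaw": 0,"fingers": 0.435},
  {"dx": 0,"dy": 0,"dz": 0,"yaw": 0,"fingers": 0.435},
  {"dx": 0,"dy": 0,"dz": 0,"yaw": 0,"fingers": 0.435},
])

```text
clock: 11.85
position: [0.655, -0.1275, 0.0831]
tool_rot: [3.141, -0.0, 0.198]
force: [0.4, -2.0, 1.1]
grip_width: 0.0484
finger_force: 1.2
```

Request:
drive_tool([
  {"dx": 0,"dy": -0.045,"dz": 0,"yaw": 0,"fingers": 0.435},
  {"dx": 0,"dy": -0.05,"dz": 0,"yaw": 0,"fingers": 0.435},
  {"dx": 0,"dy": -0.05,"dz": 0,"yaw": 0,"fingers": 0.435},
  {"dx": 0,"dy": -0.05,"dz": 0,"yaw": 0,"fingers": 0.435},
  {"dx": 0,"dy": -0.05,"dz": 0,"yaw": 0,"fingers": 0.435},
  {"dx": 0,"dy": -0.05,"dz": 0,"yaw": 0,"fingers": 0.435},
  {"dx": 0,"dy": -0.05,"dz": 0,"yaw": 0,"fingers": 0.435},
  {"dx": 0,"dy": -0.05,"dz": 0,"yaw": 0,"fingers": 0.435},
  {"dx": 0,"dy": 0,"dz": 0,"yaw": 0,"fingers": 0.435},
  {"dx": 0,"dy": 0,"dz": 0,"yaw": 0,"fingers": 0.435},
  {"dx": 0,"dy": 0,"dz": 0,"yaw": 0,"fingers": 0.435},
  {"dx": 0,"dy": 0,"dz": 0,"yaw": 0,"fingers": 0.435},
])

```text
clock: 13.05
position: [0.647, -0.0883, 0.0829]
tool_rot: [-3.141, 0.0, 0.199]
force: [0.5, 2.9, 0.2]
grip_width: 0.0483
finger_force: 1.3
```

Run:
```python
from h import *
s=readout.observe();print(s['clock'],s['position'],s['tool_rot'],s['force'],s['grip_width'],s['finger_force'])
M=R.from_euler('z',.199).as_matrix()
print('moved in board axes',(M.T@(s['position']-np.array([.655,-.1275,.0831]))*1000).round(2))
a=grab_frame('wrist');cv2.imwrite('pics/w4.png',a);b=grab_frame('side');d=grab_frame('scene');cv2.imwrite('pics/side4.png',b);cv2.imwrite('pics/scene4.png',d)
o=np.zeros((600,800,3),np.uint8)
o[:294,:392]=cv2.resize(a,(392,294),interpolation=3)
o[300:600,:400]=cv2.resize(b[150:255,190:330],(400,300),interpolation=2)
o[:300,400:800]=cv2.resize(d[170:275,150:290],(400,300),interpolation=2)
cv2.imwrite('pics/c4.png',o)
```

```text
13.05 [ 0.6470426  -0.08832925  0.08289274] [-3.14113270e+00  7.97533697e-05  1.98601872e-01] [0.50451554 2.87541662 0.16958875] 0.04825144853371195 1.2530552968382835
moved in board axes [-0.06 39.97 -0.21]
```

View pics/c4.png

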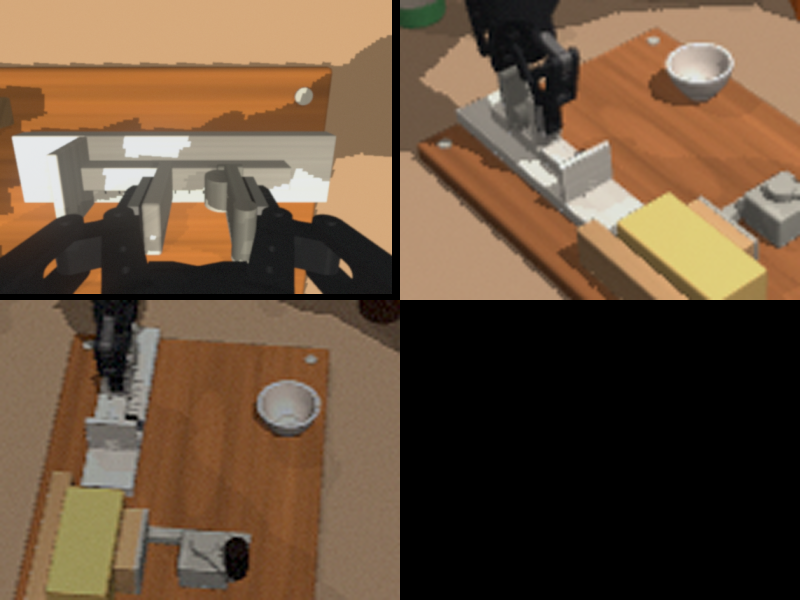

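The wrist view shows the fingers on tab (150,210) and lever (243,215), with the pads hiding the pointer. The side and scene crops show the leg moved towards the cheese and the clamp intact. I'll back off and check pointer against mark from above.

Request:
drive_tool([
  {"dx": 0,"dy": 0,"dz": 0,"yaw": 0,"fingers": 0.2},
  {"dx": 0,"dy": 0,"dz": 0,"yaw": 0,"fingers": 0.15},
  {"dx": 0,"dy": 0,"dz": 0,"yaw": 0,"fingers": 0.15},
  {"dx": 0,"dy": 0,"dz": -0.4,"yaw": 0,"fingers": 0.15},
  {"dx": 0,"dy": 0,"dz": -0.4,"yaw": 0,"fingers": 0.15},
  {"dx": 0,"dy": 0,"dz": -0.4,"yaw": 0,"fingers": 0.15},
  {"dx": -0.31,"dy": -0.22,"dz": -0.4,"yaw": 0,"fingers": 0.15},
  {"dx": -0.32,"dy": -0.23,"dz": 0,"yaw": 0,"fingers": 0.15},
  {"dx": 0,"dy": 0,"dz": 0,"yaw": 0,"fingers": 0.15},
  {"dx": 0,"dy": 0,"dz": 0,"yaw": 0,"fingers": 0.15},
  {"dx": 0,"dy": 0,"dz": 0,"yaw": 0,"fingers": 0.15},
  {"dx": 0,"dy": 0,"dz": 0,"yaw": 0,"fingers": 0.15},
])

```text
clock: 14.4
position: [0.5802, -0.0588, 0.2388]
tool_rot: [3.141, 0.0, 0.198]
force: [0.2, 0.4, -1.0]
grip_width: 0.0724
finger_force: 0.0
```

Run:
```python
from h import *
s=readout.observe();print(s['clock'],s['position'],s['tool_rot'],s['qd'].max())
a=grab_frame('wrist');cv2.imwrite('pics/w5.png',a);np.save('w5.npy',np.r_[s['position'],s['tool_rot']])
c,T=cam('wrist',s);M=R.from_euler('z',.199).as_matrix();O=np.array([.58,.055,0])
f=lambda x,y,z:proj(c,T,O+M@np.array([x,y,z]))
print('mark exp',f(.018,-.109,.037),'ptr z.041',f(.021,-.109,.041),'1mm',f(.018,-.108,.037))
u,v=map(int,f(.018,-.109,.037));print(u,v)
b=cv2.resize(a[v-45:v+35,u-60:u+60],None,fx=6,fy=6,interpolation=2);cv2.imwrite('pics/c5.png',b)
print(a.max(2)[v-20:v+14:2,u-16:u+17])
```

```text
14.4 [ 0.58018879 -0.05879434  0.23875716] [3.14142939e+00 4.59652274e-04 1.97991731e-01] 0.00273650523185278
mark exp (np.float64(279.53661575428646), np.float64(133.7678438422519)) ptr z.041 (np.float64(279.4946005811666), np.float64(130.55170036019342)) 1mm (np.float64(278.3615835331922), np.float64(133.769873581756))
279 133
[[235 234 235 235 235 235 236 235 235 235 236 235 235 235 234 234 234 234
  235 234 235 235 234 234 234 235 234 234 234 235 234 234 234]
 [235 235 235 235 235 235 235 235 235 235 235 235 235 234 234 234 234 235
  234 235 235 234 234 234 235 234 234 234 235 233 235 235 234]
 [235 235 235 236 235 235 235 234 234 234 234 234 234 234 234 235 234 235
  233 235 235 234 234 234 234 234 234 233 235 234 235 234 234]
 [221 225 226 226 226 226 226 225 226 226 228 229 229 227 226 225 223 226
  228 229 229 228 226 226 225 225 227 229 231 231 231 231 231]
 [175 176 177 179 176 175 177 176 176 185 203 221 224 214 181 142 137 167
  203 222 223 214 190 178 173 167 173 199 225 230 230 231 230]
 [163 163 156 155 158 161 160 159 156 162 184 211 217 207 168 119 101 135
  169 183 
[... 860 characters left out ...]
4 234 234 234]
 [232 233 233 233 233 233 229 213 165 128 116 116 115 109 104  94  89  89
   98 109 120 132 159 198 223 232 232 233 234 233 233 233 233]
 [219 219 218 220 218 219 215 196 161 132 121 118 120 117 115 111 109 108
  110 118 128 142 168 193 212 217 218 219 218 218 218 218 219]
 [200 199 202 202 202 201 199 189 180 170 168 167 166 163 156 157 162 166
  168 169 172 181 190 197 201 201 202 203 204 203 204 204 204]
 [204 202 202 201 202 202 200 202 202 199 200 200 201 201 201 200 202 201
  200 203 203 203 203 205 203 203 204 203 204 206 205 205 206]
 [205 205 206 205 204 206 205 205 205 205 206 205 205 204 203 206 206 207
  206 207 206 207 206 205 206 206 207 206 206 205 207 206 207]]
```

View pics/c5.png

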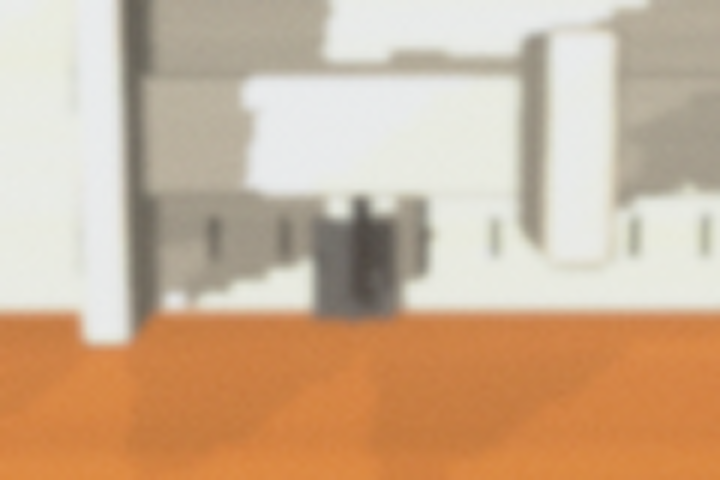

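The crop shows the pointer at 279 px and the clip centre at 278 px (1.18 px/mm), so the leg sits about 0.7 mm short. I'll re-grip, nudge it 0.7 mm and then close with the hand following.

Request:
drive_tool([
  {"dx": 0.31,"dy": 0.22,"dz": 0,"yaw": 0,"fingers": 0.15},
  {"dx": 0.32,"dy": 0.23,"dz": 0,"yaw": 0,"fingers": 0.15},
  {"dx": 0,"dy": 0,"dz": 0.4,"yaw": 0,"fingers": 0.15},
  {"dx": 0,"dy": 0,"dz": 0.3,"yaw": 0,"fingers": 0.15},
  {"dx": 0,"dy": 0,"dz": 0,"yaw": 0,"fingers": 0.15},
  {"dx": 0,"dy": 0,"dz": 0.3,"yaw": 0,"fingers": 0.15},
  {"dx": 0,"dy": 0,"dz": 0.3,"yaw": 0,"fingers": 0.15},
  {"dx": 0,"dy": 0,"dz": 0.3,"yaw": 0,"fingers": 0.15},
  {"dx": 0,"dy": 0,"dz": 0,"yaw": 0,"fingers": 0.25},
  {"dx": 0,"dy": 0,"dz": 0,"yaw": 0,"fingers": 0.35},
  {"dx": 0,"dy": 0,"dz": 0,"yaw": 0,"fingers": 0.4},
  {"dx": 0,"dy": 0,"dz": 0,"yaw": 0,"fingers": 0.42},
  {"dx": 0,"dy": 0,"dz": 0,"yaw": 0,"fingers": 0.43},
  {"dx": 0,"dy": 0,"dz": 0,"yaw": 0,"fingers": 0.435},
  {"dx": 0,"dy": 0,"dz": 0,"yaw": 0,"fingers": 0.435},
  {"dx": 0,"dy": 0,"dz": 0,"yaw": 0,"fingers": 0.435},
], squeeze=20)

```text
clock: 16.05
position: [0.6504, -0.0899, 0.0794]
tool_rot: [-3.142, -0.0, 0.199]
force: [-0.2, 2.7, 1.9]
grip_width: 0.0484
finger_force: 1.3
```

Run:
```python
from h import *
s=readout.observe();print(s['clock'],s['position'],s['tool_rot'],s['force'],s['grip_width'],s['finger_force'])
M=R.from_euler('z',.199).as_matrix()
print('rel to slid pose, board mm',(M.T@(s['position']-np.array([.64704,-.08833,.0829]))*1000).round(2))
```

```text
16.05 [ 0.65040866 -0.08993545  0.0793592 ] [-3.14150989e+00 -1.88329498e-04  1.98540833e-01] [-0.18374481  2.73428214  1.8733618 ] 0.04838895968998491 1.25234205275774
rel to slid pose, board mm [ 2.98 -2.24 -3.54]
```

Request:
drive_tool([
  {"dx": 0,"dy": 0,"dz": -0.03,"yaw": 0,"fingers": 0.435},
  {"dx": 0,"dy": -0.015,"dz": 0,"yaw": 0,"fingers": 0.435},
  {"dx": 0,"dy": -0.014,"dz": 0,"yaw": 0,"fingers": 0.435},
  {"dx": 0,"dy": 0,"dz": 0,"yaw": 0,"fingers": 0.435},
  {"dx": 0,"dy": 0,"dz": 0,"yaw": 0,"fingers": 0.435},
  {"dx": 0,"dy": 0,"dz": 0,"yaw": 0,"fingers": 0.435},
])

```text
clock: 16.65
position: [0.6497, -0.0874, 0.0822]
tool_rot: [3.141, 0.0, 0.198]
force: [-0.1, -3.0, 1.8]
grip_width: 0.0486
finger_force: 1.3
```

Run:
```python
from h import *
s=readout.observe();print(s['clock'],s['position'],s['tool_rot'],s['force'],s['grip_width'],s['finger_force'])
M=R.from_euler('z',.199).as_matrix()
print('rel to slid pose, board mm',(M.T@(s['position']-np.array([.64704,-.08833,.0829]))*1000).round(2))
```

```text
16.65 [ 0.64973639 -0.08742547  0.08224535] [3.14136985e+00 3.17494719e-05 1.98326720e-01] [-0.0608815  -3.04600788  1.83428174] 0.0486209619570888 1.25294029712677
rel to slid pose, board mm [ 2.82  0.35 -0.65]
```

Request:
drive_tool([
  {"dx": 0,"dy": -0.004,"dz": 0,"yaw": 0,"fingers": 0.435},
  {"dx": 0,"dy": -0.01,"dz": 0,"yaw": 0,"fingers": 0.46},
  {"dx": 0,"dy": 0,"dz": 0,"yaw": 0,"fingers": 0.46},
  {"dx": 0,"dy": -0.01,"dz": 0,"yaw": 0,"fingers": 0.483},
  {"dx": 0,"dy": 0,"dz": 0,"yaw": 0,"fingers": 0.483},
  {"dx": 0,"dy": -0.01,"dz": 0,"yaw": 0,"fingers": 0.507},
  {"dx": 0,"dy": 0,"dz": 0,"yaw": 0,"fingers": 0.507},
  {"dx": 0,"dy": 0,"dz": 0,"yaw": 0,"fingers": 0.507},
], squeeze=30)

```text
clock: 17.45
position: [0.6492, -0.0837, 0.0827]
tool_rot: [-3.142, -0.0, 0.199]
force: [-2.4, -1.4, 7.8]
grip_width: 0.0422
finger_force: 7.8
```

```bash
cat > r.py <<'E'
from h import *
s=readout.observe();print(s['clock'],s['position'],s['force'],s['grip_width'],s['finger_force'])
M=R.from_euler('z',.199).as_matrix()
d=(M.T@(s['position']-np.array([.64704,-.08833,.0829]))*1000)[1]
print('hand y',d,'tab face shift (want .7)',d+(s['grip_width']-.0483)*500)
E
python3 r.py
```

```text
17.45 [ 0.64919931 -0.08372184  0.08268802] [-2.36867526 -1.3698598   7.80775179] 0.04219829464953714 7.79076375067234
hand y 4.09034558827496 tab face shift (want .7) 1.0394929130435275
```

Request:
drive_tool([
  {"dx": 0,"dy": -0.008,"dz": 0,"yaw": 0,"fingers": 0.53},
  {"dx": 0,"dy": 0,"dz": 0,"yaw": 0,"fingers": 0.53},
  {"dx": 0,"dy": -0.01,"dz": 0,"yaw": 0,"fingers": 0.553},
  {"dx": 0,"dy": 0,"dz": 0,"yaw": 0,"fingers": 0.553},
  {"dx": 0,"dy": -0.01,"dz": 0,"yaw": 0,"fingers": 0.577},
  {"dx": 0,"dy": 0,"dz": 0,"yaw": 0,"fingers": 0.577},
  {"dx": 0,"dy": 0,"dz": 0,"yaw": 0,"fingers": 0.577},
])

```text
clock: 18.15
position: [0.6488, -0.081, 0.0829]
tool_rot: [3.142, -0.001, 0.199]
force: [-3.0, -1.5, 11.7]
grip_width: 0.0367
finger_force: 9.0
```

```bash
python3 r.py
```

```text
18.15 [ 0.64883682 -0.08101044  0.08294571] [-2.95103825 -1.50896779 11.72714559] 0.036660481200532544 9.003913700580597
hand y 6.819896860701993 tab face shift (want .7) 1.000137460968264
```

Request:
drive_tool([
  {"dx": 0,"dy": -0.005,"dz": 0,"yaw": 0,"fingers": 0.59},
  {"dx": 0,"dy": -0.005,"dz": 0,"yaw": 0,"fingers": 0.605},
  {"dx": 0,"dy": 0,"dz": 0,"yaw": 0,"fingers": 0.62},
  {"dx": 0,"dy": 0,"dz": 0,"yaw": 0,"fingers": 0.7},
  {"dx": 0,"dy": 0,"dz": 0,"yaw": 0,"fingers": 0.7},
  {"dx": 0,"dy": 0,"dz": 0,"yaw": 0,"fingers": 0.7},
  {"dx": 0,"dy": 0,"dz": 0,"yaw": 0,"fingers": 0.7},
], squeeze=40)

```text
clock: 18.85
position: [0.6487, -0.08, 0.0831]
tool_rot: [3.141, -0.001, 0.199]
force: [-4.4, -0.4, 14.8]
grip_width: 0.033
finger_force: 38.4
```

```bash
python3 r.py
python3 - <<'E'
from h import *
b=cv2.imread('pics/w4.png')
a=grab_frame('wrist');cv2.imwrite('pics/w6.png',a)
E
```

```text
18.85 [ 0.64868194 -0.07997638  0.08312537] [-4.41245386 -0.37053724 14.79630312] 0.03301797203809665 38.38076412677765
hand y 7.8641673481228604 tab face shift (want .7) 0.22315336717118406
```

```bash
python3 -c "
from workcell import workorder;print(workorder.job_done())"
```

```text
the job is handed in; nothing more can be done
None
```

The job is handed in at about 19 s of the 54 s. The cheese is clamped and the knob released. The lever is squeezed closed against its stop at 38 N, and by arm readings the leg sits within about 1 mm of the mark; the fingers hid the pointer, so I couldn't check that by camera.

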